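Park the solder bench's things on their silhouettes

ROBOT

A 6-joint arm with a two-finger parallel gripper is mounted at the origin on the work surface. World frame = base frame: x ahead of the robot, y to its left, z up, the work surface at z = 0. Lengths are in m, angles in rad, forces in N, time in s.
With the tool pointing down it reaches from about 0.35 to 0.875 m from the base axis. Payload 4.2 kg.
Tool frame: the origin (TCP) lies midway between the tips of the shut fingers; the grasp point (between the pads) lies 19 mm behind it; z points along the fingers, y is the line along which they close (so a half turn about z gives the same grasp; the last joint's range is limited). The gripper opens to 85 mm and grips with 20 to 120 N. Pads are 22 mm wide; open, the fingers measure 114 mm over their backs; the gripper's body (76 mm by 85 mm) begins 54 mm behind the grasp point. The pads swing forward as they close: fully open they stand 13 mm farther back than shut.
Start: joints at [-1.019, 0.385, 0.008, 0, -1.194, -0.259], TCP at [0.18, -0.598, 0.231] pointing down, gripper open.
Joint ranges: [-3.14, 3.14], [-1.21, 2.06], [-1.07, 1.41], [-3.16, 2.05], [-2.99, -0.16], [-3.1, 3.1]. Speed limits (rad/s): [2.79, 2.79, 3.14, 3.14, 3.14, 3.14].

INTERFACE

Orientations are given as a 3x3 rotation matrix whose columns are the frame's x, y, z axes.
In Python, from station import manip, cams, ticket gives the robot as it stands.
- The arm moves only by the tool step_arm, never from a script. Its arguments are lists of equal length, an entry for each row: "linear": the shift along the world's x, y, z scaled (see below), a list of three; "turn": the turn about the world's z scaled (see below); "claw": the opening, from -1 (shut) to 1 (fully open). A call has exactly 10 rows; each row is the pose to reach, as a shift and turn from the pose commanded when the call began; what a row does not reach only later rows make up. The controller multiplies each number of a shift by 0.2 m and each number of a turn by 45 degrees. A row lasts 1/8 s, in which the tool goes at most 62.5 mm and 10.7 degrees, less where a joint would pass 70% of its speed; a pose out of reach is approached as far as the arm can. A call with a number of a shift or a turn outside -1 to 1 is refused whole. A call with a gripper value outside its range is refused whole. The fingers move at their own pace and stop on an object; the grip force is fixed at half the most. Time passes only in rows, so rows that repeat a pose let the fingers close, or fill a call up. It gives the time, the measured TCP pose, the force, the opening and the grip force at its end, in the units of the state.
- manip.sense(): the state, without advancing time (a new reading comes with each control period).
- cams.get_image(name): name is "scene" or "side" or "wrist"; returns a dict with "pixels" (384x512x3 uint8, blue, green, red), "z_map" (384x512 float32, m along the optical axis (not along the pixel's ray), 0 where there is no reading), "intrinsics" (3x3 intrinsics, pixels), "R" (3x3) and "t" (3): a world point X has camera coordinates R X + t; the wrist camera has in their place "mount" (4x4, takes a point from camera to tool coordinates, whose origin is the TCP and whose axes are the flange's). Camera axes: x right, y down, z forward; pixel columns grow to the right and rows downward; lengths in m; the calibration is good to about 2 mm. A picture is of the moment at which its call begins: read the wrist's pose just before it.
- ticket.hand_in(): hands the job in; it is judged then, once.
The state is a dict: "time": time; "qpos": joint angles; "dq": joint speeds; "joint_efforts": joint torques, N m; "ee_pos": TCP position; "tcp_rot": TCP orientation; "contact_force": force on the tool from outside, world axes, zero at the start; "moment": the same for the moment, N m; "finger_gap": opening from 0.0 (shut) to 1.0 (fully open); "grasp_force": force on a finger pad.
Only numpy, scipy, OpenCV 4.12 (cv2) and the standard library are available. Lean on these libraries where they do the work, as an engineer would, in place of code of your own. Each camera call takes 0.05 s, during which the arm holds its last target. There are 200 camera calls.

TASK

Tidy the solder bench at the end of the shift: stand the solder reel, the brush, the little green vice and the circuit board each upright and squarely on the dark mat that shows its own white silhouette, covering that silhouette (the vice with its crank over the crank's outline). Set them down rather than dropping them, and leave the flux bottle and the tip-cleaner tin where they stand.

Things in the scene. Friction and masses are not known exactly. Their poses are not given: they have to be found in the camera images.
- reel: Full reel of solder standing on end: cylinder 56 mm in diameter, 52 mm tall, silver winding between two blue flanges, about 0.35 kg. Origin: centre of the underside; z up along its axis. May be gripped across its diameter anywhere on its height.
- brush: Hand brush standing on its yellow bristles, 110 mm long (y), 40 mm wide (x); black back a little smaller, top at z 36 mm. Above it a black grip bar along y, 92 mm long, 18 mm wide (x), z 52 to 66 mm, on a post at each end (y = +-39 mm); grip it across x. 0.15 kg. Origin: centre of the underside; both ends alike.
- vice: Small green vice, loose, 0.6 kg. Origin: underside, middle of the base edge on the crank side. Base 60 mm wide (x), y = 0 to 70 mm, 14 mm thick; above it a body 30 mm wide. Two jaws 50 mm wide (x) with steel faces span y = 14 to 56, z = 38 to 62 mm; grip both across x at y = 35 mm. A crank screw with a black knob (18 mm thick) sticks out to y = -50 mm at z = 27 mm.
- board: Circuit board module: green board 50 mm (x) by 75 mm (y), 4 mm thick, with brass contacts along one short edge, carrying at its centre a black transformer block 30 mm (x) by 40 mm (y) with a yellow top, from z 4 to 38 mm; grip the block across x. About 0.12 kg. Origin: centre of the underside.
- reel_mat: Fixed flat dark mat, 3 mm thick, 80 mm square, with a white disc 56 mm across: the silhouette of the reel. Origin: underside, below the centre of the disc.
- brush_mat: Fixed flat dark mat, 3 mm thick, 54 mm (x) by 122 mm (y), with a long white bar 40 mm (x) by 110 mm (y): the silhouette of the brush. Origin: underside, below the centre of the bar.
- vice_mat: Fixed flat dark mat, 3 mm thick, 74 mm (x) by 134 mm (y), with the white silhouette of the vice: a 60 x 70 mm block with a narrow stem and knob. Axes as for the vice: block towards +y, stem and knob towards -y. Origin: underside, on the centre line, inside the block, 15 mm from its edge at the stem: where the vice's point (0, 15 mm, 0) belongs.
- board_mat: Fixed flat dark mat, 3 mm thick, 66 mm (x) by 90 mm (y), with a short white rectangle 50 mm (x) by 75 mm (y): the silhouette of the circuit board. Origin: underside, below the centre of the rectangle.
- flux: Bystander: white flux bottle with red cap, 32 mm in diameter, 56 mm tall, loose. Origin: centre of the underside.
- cleaner: Bystander: dark steel tip-cleaner tin with brass curls on top, 36 mm in diameter, about 39 mm tall, loose. Origin: centre of the underside.
There are look-alikes about, which are no part of the job. Several things look just like the board: the one meant starts farthest to the robot's left. Leave any brown look-alike of the board_mat alone.

How it is judged:
By the outcome, as a careful person would: the job done as asked, in the order asked, and still so for the second after the job is handed in, with the robot touching nothing.
It also fails if it takes over 104 s, if anything falls off the work surface, if the arm or the gripper's body presses on something with over 40 N, if the wrist force passes 120 N, or if a joint passes its speed limit or range.

## Working session

There is one attempt and no reset: what is moved stays moved. The work goes in short steps, Python scripts to look and compute and a tool call to move; the robot and the scene stay as the last step left them, time stands still between calls to the robot, and variables do not carry over. Pictures are saved under pics/ and viewed, at most 14 in all, crops included, and the job is handed in when it is done.

Besides the shell and the picture viewer there is one more tool, called by a JSON object that holds its "op" and its "data". step_arm: Moves the arm, as the interface text tells. Shifts and turns lie within -1 to 1; 1 stands for 0.2 m of shift or 45 degrees of turn. Its arguments: {"type":"object","properties":{"linear":{"type":"array","items":{"type":"array","items":{"type":"number","minimum":-1,"maximum":1}}},"turn":{"type":"array","items":{"type":"number","minimum":-1,"maximum":1}},"claw":{"type":"array","items":{"type":"number"}}},"required":["linear","turn","claw"]}

```bash
mkdir -p pics; cat > h.py <<'E'
import numpy as np, cv2
from station import manip, cams, ticket
def grab(n):
    s=manip.sense(); d=cams.get_image(n)
    if 'mount' in d:
        M=np.array(d['mount']); R=np.array(s['tcp_rot']); A=R@M[:3,:3]; b=R@M[:3,3]+np.array(s['ee_pos'])
    else:
        A=np.array(d['R']).T; b=-A@np.array(d['t'])
    d['A'],d['b']=A,b
    K=np.array(d['intrinsics']); v,u=np.mgrid[:384,:512]
    r=np.stack([(u-K[0,2])/K[0,0],(v-K[1,2])/K[1,1],np.ones(u.shape)],-1)
    d['ray']=r@A.T; d['X']=d['ray']*d['z_map'][...,None]+b
    return d
def onplane(d,u,v,z):
    K=np.array(d['intrinsics']); r=d['A']@np.array([(u-K[0,2])/K[0,0],(v-K[1,2])/K[1,1],1]); return d['b']+r*(z-d['b'][2])/r[2]
E
python3 - <<'E'
from h import *
import pickle
s=manip.sense(); print({k:np.round(v,3).tolist() for k,v in s.items()})
for n in ['scene','side','wrist']:
    d=grab(n); pickle.dump(d,open(n+'.pkl','wb')); print(n,d['b'].round(3),d['A'][:,2].round(2), (d['z_map']>0).mean())
    cv2.imwrite(f'pics/{n}0.png',cv2.resize(d['pixels'],(768,576)))
E
```

```text
{'time': 0.0, 'qpos': [-1.019, 0.386, 0.007, -0.001, -1.194, -0.259], 'dq': [0.002, -0.001, 0.001, -0.001, -0.0, -0.001], 'joint_efforts': [0.001, -39.229, 18.841, 4.186, -0.005, 0.0], 'ee_pos': [0.18, -0.598, 0.23], 'tcp_rot': [[-0.957, -0.288, -0.001], [-0.288, 0.957, 0.002], [0.0, 0.002, -1.0]], 'contact_force': [-0.471, -0.165, -0.236], 'moment': [-0.04, -0.036, -0.013], 'grasp_force': 0.0, 'finger_gap': 0.996}
scene [1.089 0.643 1.333] [-0.34 -0.42 -0.84] 0.9962717692057291
side [0.1   0.686 0.725] [ 0.45 -0.65 -0.62] 0.9961090087890625
wrist [ 0.104 -0.621  0.373] [ 0.3   0.09 -0.95] 0.99627685546875
```

View pics/scene0.png

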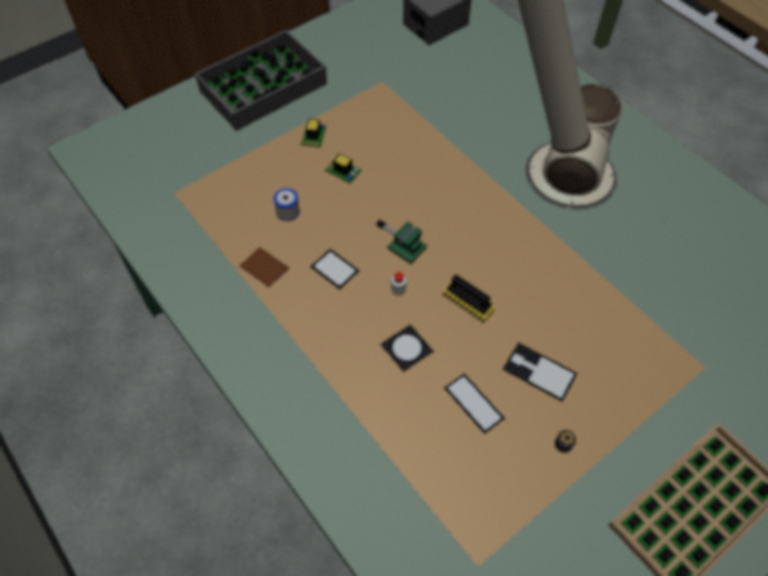

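View pics/side0.png

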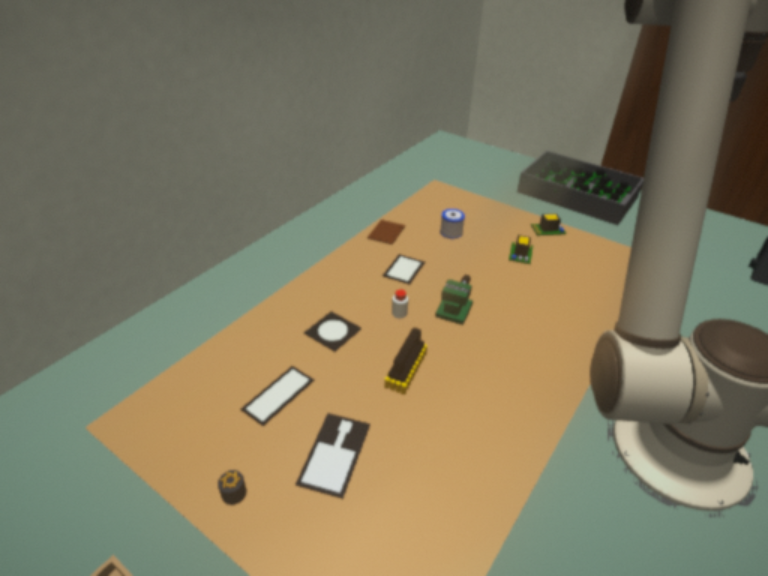

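Scene view (768-scale pixels): reel (287,203), vice (407,243) with crank towards (380,225), brush (469,297), flux (399,283), tin (566,440). The mats are board (335,268), reel (407,347), brush (475,403), vice (540,372) and the brown decoy (265,267). Board candidates: (313,132), (343,167), and the small green items in both trays. The side view agrees: boards at (549,225) and (521,250). Next I'll take coarse positions from both cameras.

```bash
cat > m.py <<'E'
from h import *
import pickle
sc={'reel':(287,203),'boardA':(313,126),'boardB':(343,161),'vice':(407,236),'crank':(380,225),'brush':(469,290),'flux':(399,276),'tin':(566,436),'m_board':(335,268),'m_reel':(407,347),'m_brush':(475,403),'m_vice':(548,375),'m_viceknob':(518,360),'brown':(265,267),'trayR':(690,500),'trayL':(262,80)}
sd={'reel':(453,222),'boardA':(549,220),'boardB':(521,243),'vice':(455,293),'crank':(465,280),'brush':(408,355),'flux':(400,300),'tin':(232,485),'m_board':(404,269),'m_reel':(333,331),'m_brush':(278,395),'m_vice':(328,465),'m_viceknob':(344,428),'brown':(387,232)}
for n,t in (('scene',sc),('side',sd)):
    d=pickle.load(open(n+'.pkl','rb'))
    for k,(u,v) in t.items(): print(n,k,d['X'][int(v/1.5),int(u/1.5)].round(3))
E
python3 m.py
```

```text
scene reel [ 0.609 -0.305  0.05 ]
scene boardA [ 0.422 -0.474  0.038]
scene boardB [ 0.43  -0.341  0.036]
scene vice [ 0.459 -0.065  0.058]
scene crank [ 0.475 -0.139  0.031]
scene brush [0.448 0.122 0.063]
scene flux [0.538 0.008 0.061]
scene tin [0.503 0.461 0.032]
scene m_board [ 0.61  -0.125  0.005]
scene m_reel [0.608 0.122 0.001]
scene m_brush [0.581 0.298 0.001]
scene m_vice [0.426 0.346 0.001]
scene m_viceknob [0.45  0.284 0.001]
scene brown [ 0.731 -0.221  0.002]
scene trayR [0.403 0.683 0.008]
scene trayL [ 0.432 -0.685  0.041]
side reel [ 0.585 -0.293  0.049]
side boardA [ 0.413 -0.464  0.039]
side boardB [ 0.425 -0.325  0.039]
side vice [ 0.443 -0.049  0.065]
side crank [ 0.463 -0.135  0.035]
side brush [0.427 0.136 0.059]
side flux [0.53  0.012 0.043]
side tin [0.496 0.471 0.037]
side m_board [ 0.608 -0.122  0.003]
side m_reel [0.605 0.125 0.004]
side m_brush [0.579 0.301 0.003]
side m_vice [0.424 0.354 0.005]
side m_viceknob [0.447 0.287 0.005]
side brown [ 0.726 -0.224  0.003]
```

View pics/wrist0.png

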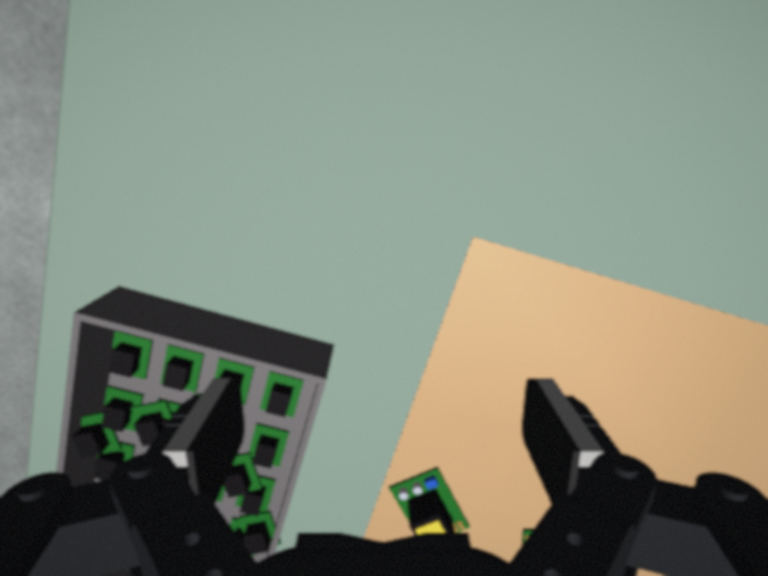

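The wrist view shows board A at (430,500). The tray items are smaller and have no yellow top. Of the two real boards, B (y≈-0.33) is farther left than A (y≈-0.47), so B is the target. The brown mat is a decoy. Next I'll fit poses.

```bash
cat >> h.py <<'E'
def rect(d,c,rad,zlo,zhi,col=None,z=None):
    """minAreaRect of the pixels near c in a height band (and colour); z: intersect rays with that plane"""
    X=d['X']; P=d['pixels'].astype(int); b,g,r=P[...,0],P[...,1],P[...,2]
    m=(np.hypot(X[...,0]-c[0],X[...,1]-c[1])<rad)&(X[...,2]>zlo)&(X[...,2]<zhi)
    if col=='white': m&=(P.min(-1)>115)&(r-b<45)
    if col=='yellow': m&=(r>90)&(g>75)&(b<0.55*r)
    if col=='green': m&=(g>r+12)&(g>b+5)
    n,l,st,_=cv2.connectedComponentsWithStats(m.astype(np.uint8))
    if n<2: return None
    m=l==1+st[1:,4].argmax()
    Q=X[m]
    if z is not None: Q=d['b']+d['ray'][m]*((z-d['b'][2])/d['ray'][m][:,2])[:,None]
    (cx,cy),(w,h),a=cv2.minAreaRect((Q[:,:2]*1000).astype(np.float32))
    if w>h: w,h,a=h,w,a+90   # a: direction of the short side (x axis)
    a=(a+90)%180-90
    return np.round([cx,cy,w,h,a,Q[:,2].mean()*1000,m.sum()],1).tolist(), m
E
cat > m2.py <<'E'
from h import *
import pickle
T=dict(m_reel=((.608,.123),.05,-.01,.015,'white',.003),m_brush=((.58,.30),.075,-.01,.015,'white',.003),m_vice=((.43,.335),.09,-.01,.015,'white',.003),m_board=((.609,-.123),.06,-.01,.015,'white',.003),
reel=((.6,-.30),.05,.043,.07,None,None),brush=((.44,.125),.08,.056,.08,None,None),vice=((.45,-.06),.07,.052,.08,None,None),vbase=((.45,-.06),.08,.008,.02,None,None),boardB=((.43,-.335),.05,.030,.06,None,None),boardBb=((.43,-.335),.06,-.002,.01,'green',None),flux=((.535,.01),.04,.03,.08,None,None),tin=((.5,.468),.04,.03,.08,None,None),boardA=((.42,-.47),.05,.03,.06,None,None))
import sys
for n in ('scene','side'):
    d=pickle.load(open(n+'.pkl','rb')); print(n)
    for k,a in T.items():
        r=rect(d,*a); print(k,r and r[0])
E
python3 m2.py
```

```text
scene
m_reel [610.0, 124.1, 51.7, 55.2, 52.1, 3.0, 236.0]
m_brush [582.9, 298.1, 40.1, 111.0, -0.7, 3.0, 476.0]
m_vice [432.6, 328.5, 60.3, 119.6, 19.8, 3.0, 493.0]
m_board [611.3, -125.0, 49.8, 76.4, 11.1, 3.0, 291.0]
reel [605.9, -318.5, 54.2, 56.6, -5.2, 49.8, 179.0]
brush [442.2, 121.2, 22.0, 90.9, 12.9, 62.9, 163.0]
vice [452.6, -70.5, 43.8, 51.9, -78.6, 58.4, 170.0]
vbase [456.7, -68.8, 59.3, 73.0, 15.4, 13.0, 134.0]
boardB [430.9, -341.7, 37.0, 40.4, 26.7, 35.6, 84.0]
boardBb [446.4, -333.8, 15.1, 63.0, 12.1, 3.8, 39.0]
flux [537.9, 6.0, 28.4, 28.8, 54.4, 44.9, 87.0]
tin [508.6, 466.8, 30.4, 34.4, 67.0, 34.0, 93.0]
boardA [419.6, -480.1, 30.8, 45.4, -47.9, 35.0, 73.0]
side
m_reel [608.9, 122.8, 54.4, 55.7, -52.7, 3.0, 221.0]
m_brush [581.3, 298.8, 42.2, 111.9, -1.1, 3.0, 576.0]
m_vice [431.0, 329.4, 62.1, 121.7, 19.8, 3.0, 903.0]
m_board [609.7, -124.4, 52.1, 79.3, 11.3, 3.0, 222.0]
reel [601.1, -317.8, 54.5, 54.6, 74.3, 51.3, 132.0]
brush [438.3, 122.8, 18.5, 92.1, 12.1, 64.7, 204.0]
vice [449.8, -69.0, 47.2, 50.0, -78.6, 60.5, 196.0]
vbase [449.1, -67.1, 59.9, 68.8, 13.6, 13.8, 169.0]
boardB [426.3, -341.1, 28.6, 44.9, 17.2, 37.9, 70.0]
boardBb [405.2, -336.3, 30.8, 71.4, -9.8, 4.9, 39.0]
flux [532.3, 8.1, 23.5, 29.3, -53.9, 45.8, 105.0]
tin [503.2, 466.9, 33.7, 34.9, -17.3, 35.3, 220.0]
boardA [415.8, -478.1, 32.7, 40.2, -46.5, 37.0, 71.0]
```

{"op": "step_arm", "data": {"linear": [[1,1,0],[1,1,0],[1,1,0],[1,1,0],[1,1,0],[1,1,0],[1,1,0],[1,1,0],[1,1,0],[1,1,0]], "turn": [1,1,1,1,1,1,1,1,1,1], "claw": [1,1,1,1,1,1,1,1,1,1]}}

```text
time: 1.4
ee_pos: [0.3799, -0.3988, 0.2313]
tcp_rot: [[-0.474, -0.881, -0.0], [-0.881, 0.474, 0.0], [0.0, 0.0, -1.0]]
contact_force: [-0.5, -0.3, 0.1]
finger_gap: 0.997
grasp_force: 0.0
```

```bash
cat > w.py <<'E'
from h import *
import pickle,sys
from m2 import T
n=sys.argv[1]; d=grab('wrist'); pickle.dump(d,open(n+'.pkl','wb')); s=manip.sense()
R=np.array(s['tcp_rot']); print('tcp',np.round(s['ee_pos'],4),'closing',round(np.degrees(np.arctan2(R[1,1],R[0,1])),2),'q6',round(s['qpos'][5],2),'t',s['time'])
for k in sys.argv[2:]:
    r=rect(d,*T[k]); print(k,r and r[0])
cv2.imwrite(f'pics/{n}.png',cv2.resize(d['pixels'],(768,576)))
E
sed -i 's/^for n in/if __name__=="__main__":\n  for n in/; s/^    /      /' m2.py
python3 w.py w1 boardB boardBb boardA reel
```

```text
tcp [ 0.3801 -0.3988  0.2313] closing 151.72 q6 0.02 t 1.45
boardB [426.4, -343.5, 30.1, 39.9, 19.4, 38.1, 937.0]
boardBb [426.0, -343.1, 49.5, 74.2, 19.6, 4.6, 846.0]
boardA [415.3, -480.9, 30.2, 40.1, -46.8, 38.5, 1224.0]
reel None
```

View pics/w1.png

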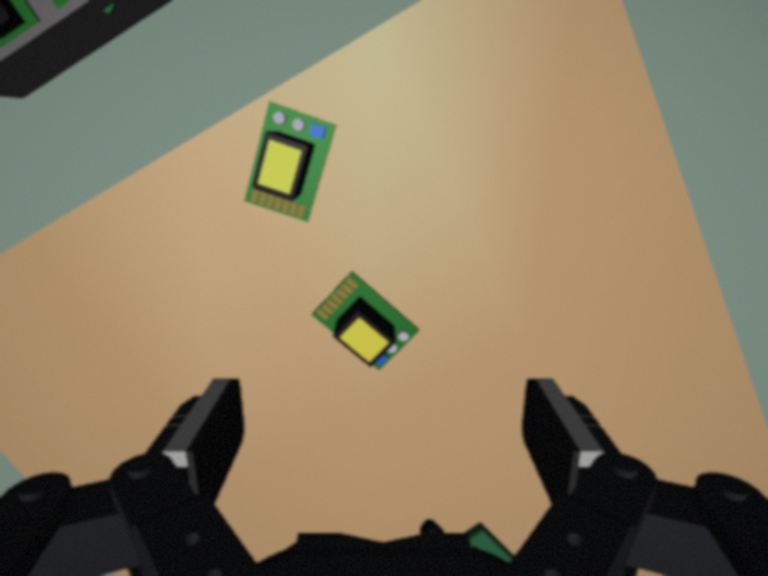

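The close wrist view shows board A at (285,160) and board B at (365,325). B, at y=-0.343, is farther left and is the one meant. Next is a look at the reel.

{"op": "step_arm", "data": {"linear": [[1,0.4,0],[1,0.4,0],[1,0.4,0],[1,0.4,0],[1,0.4,0],[1,0.4,0],[1,0.4,0],[1,0.4,0],[1,0.4,0],[1,0.4,0]], "turn": [0,0,0,0,0,0,0,0,0,0], "claw": [1,1,1,1,1,1,1,1,1,1]}}

```text
time: 2.7
ee_pos: [0.5802, -0.3185, 0.2315]
tcp_rot: [[-0.473, -0.881, 0.0], [-0.881, 0.473, -0.0], [-0.0, -0.0, -1.0]]
contact_force: [-0.7, -1.0, -0.5]
finger_gap: 1.001
grasp_force: 0.0
```

```bash
python3 w.py w2 reel boardB boardBb m_board
```

```text
tcp [ 0.5803 -0.3185  0.2314] closing 151.77 q6 -0.23 t 2.75
reel [601.5, -320.3, 55.3, 55.5, -79.4, 52.6, 2264.0]
boardB [426.9, -343.4, 30.6, 40.1, 20.0, 38.1, 1428.0]
boardBb [425.8, -343.4, 51.3, 74.4, 19.2, 4.4, 1238.0]
m_board [609.7, -124.8, 51.8, 76.7, 10.7, 3.0, 1871.0]
```

{"op": "step_arm", "data": {"linear": [[0.106,-0.01,-0.3],[0.106,-0.01,-0.5],[0.106,-0.01,-0.6],[0.106,-0.01,-0.7],[0.106,-0.01,-0.8],[0.106,-0.01,-0.9],[0.106,-0.01,-1],[0.106,-0.01,-1],[0.106,-0.01,-1],[0.106,-0.01,-1]], "turn": [0,0,0,0,0,0,0,0,0,0], "claw": [1,1,1,1,1,1,1,1,1,1]}}

```text
time: 4.0
ee_pos: [0.6024, -0.3206, 0.0326]
tcp_rot: [[-0.473, -0.881, 0.002], [-0.881, 0.473, -0.001], [-0.0, -0.002, -1.0]]
contact_force: [-0.1, -0.1, 0.1]
finger_gap: 1.001
grasp_force: 0.0
```

{"op": "step_arm", "data": {"linear": [[0,0,-0.06],[0,0,-0.12],[0,0,-0.12],[0,0,-0.12],[0,0,-0.12],[0,0,-0.12],[0,0,-0.12],[0,0,-0.12],[0,0,-0.12],[0,0,-0.12]], "turn": [0,0,0,0,0,0,0,0,0,0], "claw": [1,1,1,-1,-1,-1,-1,-1,-1,-1]}}

```text
time: 5.25
ee_pos: [0.6021, -0.3204, 0.0079]
tcp_rot: [[-0.473, -0.881, 0.001], [-0.881, 0.473, -0.0], [-0.0, -0.001, -1.0]]
contact_force: [0.6, 0.9, 4.6]
finger_gap: 0.645
grasp_force: 64.0
```

{"op": "step_arm", "data": {"linear": [[0,0,0.15],[0,0,0.35],[0,0.1,0.5],[0,0.25,0.5],[0,0.4,0.5],[0,0.55,0.5],[0,0.7,0.5],[0,0.85,0.5],[0,1,0.5],[0,1,0.5]], "turn": [0,0,0,0,0,0,0,0,0,0], "claw": [-1,-1,-1,-1,-1,-1,-1,-1,-1,-1]}}

```text
time: 6.5
ee_pos: [0.6003, -0.1186, 0.1058]
tcp_rot: [[-0.471, -0.882, -0.004], [-0.882, 0.471, 0.001], [0.001, 0.004, -1.0]]
contact_force: [-0.0, -0.2, -2.0]
finger_gap: 0.646
grasp_force: 64.2
```

{"op": "step_arm", "data": {"linear": [[0,0.1,0],[0,0.2,0],[0,0.3,0],[0,0.4,0],[0,0.5,0],[0,0.6,0],[0,0.65,0],[0,0.65,0],[0,0.65,0],[0,0.65,0]], "turn": [0,0,0,0,0,0,0,0,0,0], "claw": [-1,-1,-1,-1,-1,-1,-1,-1,-1,-1]}}

```text
time: 7.75
ee_pos: [0.6016, 0.009, 0.1073]
tcp_rot: [[-0.474, -0.881, -0.0], [-0.881, 0.474, -0.0], [0.0, 0.0, -1.0]]
contact_force: [0.3, -0.9, -3.1]
finger_gap: 0.641
grasp_force: 64.2
```

```bash
python3 w.py w3 m_reel flux brush m_brush
```

```text
tcp [0.6016 0.009  0.1073] closing 151.72 q6 -0.78 t 7.8
m_reel None
flux [535.0, 0.6, 27.0, 31.5, -63.9, 49.0, 1970.0]
brush [456.0, 80.2, 3.4, 8.9, -16.3, 58.0, 43.0]
m_brush [576.0, 245.6, 10.3, 25.9, 61.8, 3.0, 137.0]
```

View pics/w3.png

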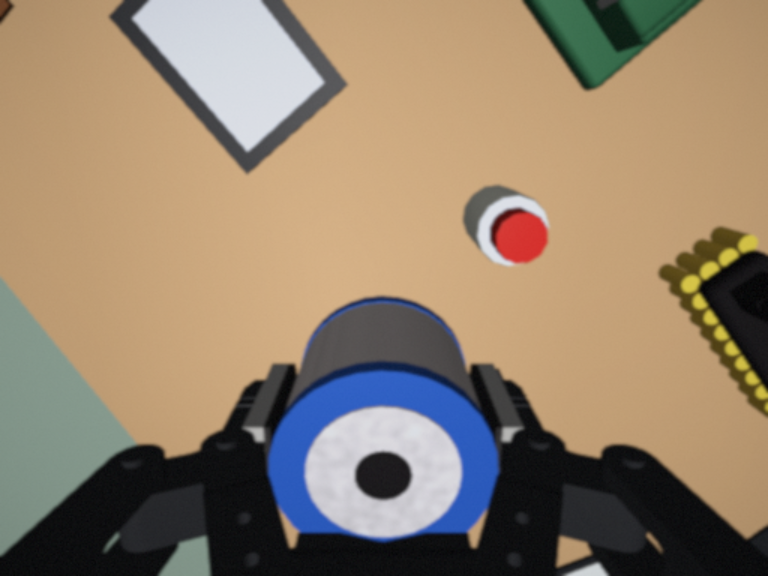

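The wrist view shows the reel upright in the grip at (385,420), with the flux bottle at (515,230) beside the path. I'll overshoot past the reel mat to see it from above.

{"op": "step_arm", "data": {"linear": [[0,0.12,0.1],[0.05,0.24,0.2],[0.1,0.36,0.2],[0.15,0.48,0.2],[0.15,0.6,0.2],[0.15,0.72,0.2],[0.15,0.84,0.2],[0.15,0.95,0.2],[0.15,0.95,0.2],[0.15,0.95,0.2]], "turn": [0,0,0,0,0,0,0,0,0,0], "claw": [-1,-1,-1,-1,-1,-1,-1,-1,-1,-1]}}

```text
time: 9.05
ee_pos: [0.6314, 0.1997, 0.1472]
tcp_rot: [[-0.473, -0.881, -0.0], [-0.881, 0.473, -0.0], [0.0, 0.0, -1.0]]
contact_force: [0.9, -2.2, -2.9]
finger_gap: 0.642
grasp_force: 64.4
```

```bash
python3 w.py w4 m_reel m_brush brush; python3 - <<'E'
from h import *
import pickle
d=pickle.load(open('w4.pkl','rb'))
r,m=rect(d,(.609,.123),.05,-.01,.015,'white',.003)
c=cv2.findContours(m.astype(np.uint8),0,1)[0][0][:,0]; P=np.array([onplane(d,u,v,.003)[:2]*1000 for u,v in c],np.float32)
print(cv2.fitEllipse(P))
E
```

```text
tcp [0.6315 0.1993 0.1473] closing 151.75 q6 -1.04 t 9.1
m_reel [608.1, 123.3, 56.9, 57.1, -28.2, 3.0, 3825.0]
m_brush [580.9, 298.6, 41.3, 111.6, -0.8, 3.0, 3831.0]
brush [437.7, 160.3, 8.7, 16.1, 54.7, 62.9, 397.0]
((607.9967651367188, 123.01326751708984), (56.715309143066406, 57.046112060546875), 43.82927703857422)
```

{"op": "step_arm", "data": {"linear": [[-0.06,-0.15,0],[-0.115,-0.3,-0.1],[-0.115,-0.38,-0.2],[-0.115,-0.38,-0.3],[-0.115,-0.38,-0.4],[-0.115,-0.38,-0.5],[-0.115,-0.38,-0.58],[-0.115,-0.38,-0.64],[-0.115,-0.38,-0.66],[-0.115,-0.38,-0.66]], "turn": [0,0,0,0,0,0,0,0,0,0], "claw": [-1,-1,-1,-1,-1,-1,-1,-1,-1,-1]}}

```text
time: 10.35
ee_pos: [0.6088, 0.1237, 0.0154]
tcp_rot: [[-0.473, -0.881, 0.0], [-0.881, 0.473, 0.0], [-0.0, -0.0, -1.0]]
contact_force: [0.6, -0.2, -2.7]
finger_gap: 0.64
grasp_force: 64.4
```

{"op": "step_arm", "data": {"linear": [[0,0,-0.01],[0,0,-0.02],[0,0,-0.025],[0,0,-0.025],[0,0,-0.025],[0,0,-0.025],[0,0,-0.025],[0,0,-0.025],[0,0,-0.025],[0,0,-0.025]], "turn": [0,0,0,0,0,0,0,0,0,0], "claw": [-1,-1,-1,-1,-1,-1,-1,-1,-1,-1]}}

```text
time: 11.6
ee_pos: [0.6087, 0.1237, 0.0109]
tcp_rot: [[-0.473, -0.881, 0.0], [-0.881, 0.473, 0.0], [-0.0, -0.0, -1.0]]
contact_force: [-2.0, 0.0, 6.0]
finger_gap: 0.641
grasp_force: 64.7
```

{"op": "step_arm", "data": {"linear": [[0,0,0],[0,0,0],[0,0,0],[0,0,0],[0,0,0.1],[0,0,0.3],[0,0,0.5],[0,0,0.75],[0,0,1],[0,0,1]], "turn": [0,0,0,0,0,0,0,0,0,0], "claw": [1,1,1,1,1,1,1,1,1,1]}}

```text
time: 12.85
ee_pos: [0.6111, 0.1244, 0.2158]
tcp_rot: [[-0.472, -0.881, 0.01], [-0.881, 0.472, 0.004], [-0.008, -0.007, -1.0]]
contact_force: [0.5, -0.5, -1.4]
finger_gap: 0.998
grasp_force: 0.0
```

{"op": "step_arm", "data": {"linear": [[-0.8,0,0],[-0.8,0,0],[-0.8,0,0],[-0.8,0,0],[-0.8,0,0],[-0.8,0,0],[-0.8,0,0],[-0.8,0,0],[-0.8,0,0],[-0.8,0,0]], "turn": [0.9,0.9,0.9,0.9,0.9,0.9,0.9,0.9,0.9,0.9], "claw": [1,1,1,1,1,1,1,1,1,1]}}

```text
time: 14.1
ee_pos: [0.4487, 0.1236, 0.2103]
tcp_rot: [[0.212, -0.977, -0.0], [-0.977, -0.212, -0.0], [0.0, 0.0, -1.0]]
contact_force: [-0.3, -0.7, -0.7]
finger_gap: 1.001
grasp_force: 0.0
```

```bash
sed -i "s/^T=dict(/T=dict(reelp=((.608,.123),.05,.043,.07,None,None),brushp=((.582,.2985),.08,.056,.08,None,None),vicep=((.42,.35),.07,.055,.08,None,None),boardp=((.61,-.125),.05,.035,.06,None,None),/" m2.py; python3 w.py w5 brush vice vbase reelp flux m_vice
```

```text
tcp [0.4487 0.1236 0.2103] closing -167.74 q6 -0.41 t 14.15
brush [439.1, 120.0, 18.0, 90.6, 12.3, 65.7, 1866.0]
vice None
vbase [443.2, -36.6, 1.5, 58.0, -77.8, 11.4, 142.0]
reelp [608.8, 124.2, 55.4, 56.1, -40.4, 55.2, 3163.0]
flux [533.8, 4.3, 28.9, 31.4, -77.1, 49.3, 1208.0]
m_vice [431.0, 329.2, 61.6, 121.9, 20.0, 3.0, 2457.0]
```

View pics/w5.png

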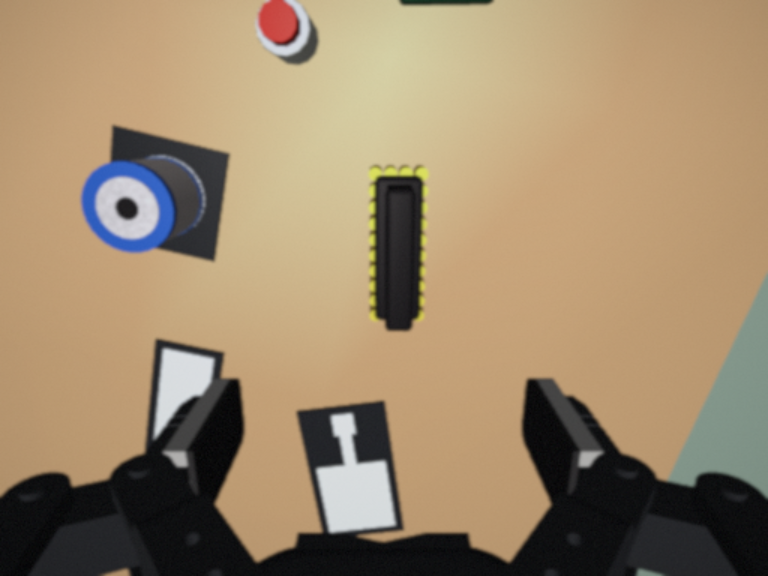

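The reel stands on its mat at (130,205), within about 1.3 mm. The brush at (400,250) is lined up with the fingers, and the vice mat is at (350,470). Now to grasp the brush.

{"op": "step_arm", "data": {"linear": [[-0.048,-0.018,-0.2],[-0.048,-0.018,-0.4],[-0.048,-0.018,-0.55],[-0.048,-0.018,-0.7],[-0.048,-0.018,-0.8],[-0.048,-0.018,-0.84],[-0.048,-0.018,-0.84],[-0.048,-0.018,-0.84],[-0.048,-0.018,-0.84],[-0.048,-0.018,-0.84]], "turn": [0,0,0,0,0,0,0,0,0,0], "claw": [1,1,1,1,1,1,1,1,-1,-1]}}

```text
time: 15.4
ee_pos: [0.4393, 0.1202, 0.0428]
tcp_rot: [[0.213, -0.977, 0.001], [-0.977, -0.213, 0.001], [-0.0, -0.001, -1.0]]
contact_force: [0.8, 0.7, 0.0]
finger_gap: 0.605
grasp_force: 0.0
```

{"op": "step_arm", "data": {"linear": [[0,0,0],[0,0,0],[0,0,0],[0,0,0],[0,0,0],[0,0,0],[0,0,0],[0,0,0],[0,0,0],[0,0,0]], "turn": [0,0,0,0,0,0,0,0,0,0], "claw": [-1,-1,-1,-1,-1,-1,-1,-1,-1,-1]}}

```text
time: 16.65
ee_pos: [0.4394, 0.1203, 0.0426]
tcp_rot: [[0.213, -0.977, 0.001], [-0.977, -0.213, 0.0], [-0.0, -0.001, -1.0]]
contact_force: [0.3, -0.0, 5.3]
finger_gap: 0.202
grasp_force: 59.3
```

{"op": "step_arm", "data": {"linear": [[0,0,0.15],[0,0.05,0.3],[0.08,0.15,0.4],[0.2,0.3,0.4],[0.35,0.45,0.4],[0.5,0.6,0.4],[0.6,0.75,0.4],[0.708,0.893,0.4],[0.708,0.893,0.4],[0.708,0.893,0.4]], "turn": [0,0,-0.05,-0.1,-0.15,-0.2,-0.25,-0.29,-0.29,-0.29], "claw": [-1,-1,-1,-1,-1,-1,-1,-1,-1,-1]}}

```text
time: 17.9
ee_pos: [0.5793, 0.2977, 0.1206]
tcp_rot: [[-0.014, -1.0, -0.003], [-1.0, 0.014, -0.002], [0.002, 0.003, -1.0]]
contact_force: [0.2, -0.5, -2.0]
finger_gap: 0.199
grasp_force: 59.1
```

{"op": "step_arm", "data": {"linear": [[0,0,-0.1],[0,0,-0.2],[0,0,-0.27],[0,0,-0.32],[0,0,-0.36],[0,0,-0.375],[0,0,-0.383],[0,0,-0.387],[0,0,-0.387],[0,0,-0.387]], "turn": [0,0,0,0,0,0,0,0,0,0], "claw": [-1,-1,-1,-1,-1,-1,-1,-1,-1,-1]}}

```text
time: 19.15
ee_pos: [0.5809, 0.2988, 0.0457]
tcp_rot: [[-0.013, -1.0, 0.001], [-1.0, 0.013, 0.0], [-0.0, -0.001, -1.0]]
contact_force: [-1.8, -0.2, 2.6]
finger_gap: 0.198
grasp_force: 59.7
```

{"op": "step_arm", "data": {"linear": [[0,0,0],[0,0,0],[0,0,0],[0,0,0],[0,0,0.15],[0,0,0.35],[0,0,0.6],[0,0,0.85],[0,0,0.85],[0,0,0.85]], "turn": [0,0,0,0,0,0,0,0,0,0], "claw": [1,1,1,1,1,1,1,1,1,1]}}

```text
time: 20.4
ee_pos: [0.5801, 0.2985, 0.2144]
tcp_rot: [[-0.014, -1.0, -0.001], [-1.0, 0.014, 0.0], [-0.0, 0.001, -1.0]]
contact_force: [0.5, -0.4, -0.9]
finger_gap: 0.999
grasp_force: 0.0
```

{"op": "step_arm", "data": {"linear": [[-0.65,-1,0],[-0.65,-1,0],[-0.65,-1,0],[-0.65,-1,0],[-0.65,-1,0],[-0.65,-1,0],[-0.65,-1,0],[-0.65,-1,0],[-0.65,-1,0],[-0.65,-1,0]], "turn": [0.3,0.3,0.3,0.3,0.3,0.3,0.3,0.3,0.3,0.3], "claw": [1,1,1,1,1,1,1,1,1,1]}}

```text
time: 21.65
ee_pos: [0.4507, 0.0988, 0.2148]
tcp_rot: [[0.221, -0.975, -0.0], [-0.975, -0.221, -0.0], [0.0, 0.0, -1.0]]
contact_force: [-0.0, -1.1, 0.3]
finger_gap: 1.0
grasp_force: 0.0
```

```bash
python3 w.py w6 vice vbase reelp brushp flux
```

```text
tcp [0.4507 0.0988 0.2148] closing -167.26 q6 -0.35 t 21.7
vice [446.2, -50.6, 4.0, 49.5, -79.5, 59.3, 329.0]
vbase [445.6, -48.7, 26.6, 60.4, -78.8, 14.2, 1063.0]
reelp [608.7, 123.8, 55.5, 56.0, -50.3, 55.2, 2893.0]
brushp [585.8, 260.8, 9.5, 21.5, -25.4, 66.1, 167.0]
flux [533.8, 2.9, 30.8, 31.4, 11.3, 49.1, 1096.0]
```

{"op": "step_arm", "data": {"linear": [[0,-0.75,0],[0,-0.75,0],[0,-0.75,0],[0,-0.75,0],[0,-0.75,0],[0,-0.75,0],[0,-0.75,0],[0,-0.75,0],[0,-0.75,0],[0,-0.75,0]], "turn": [0,0,0,0,0,0,0,0,0,0], "claw": [1,1,1,1,1,1,1,1,1,1]}}

```text
time: 22.95
ee_pos: [0.4506, -0.0513, 0.2149]
tcp_rot: [[0.22, -0.975, 0.0], [-0.975, -0.22, -0.0], [0.0, -0.0, -1.0]]
contact_force: [0.5, -0.4, 0.4]
finger_gap: 0.996
grasp_force: 0.0
```

```bash
python3 w.py w7 vice vbase reelp brushp flux; python3 - <<'E'
from h import *
import pickle
d=pickle.load(open('w7.pkl','rb'))
for z in((.05,.08),(.056,.075),(.008,.018)): print(rect(d,(.45,-.067),.07,*z)[0])
print(rect(d,(.475,-.13),.04,.02,.05)[0])
E
```

```text
tcp [ 0.4506 -0.0514  0.2149] closing -167.28 q6 -0.02 t 23.0
vice [453.2, -81.9, 19.0, 49.0, -77.3, 61.6, 1169.0]
vbase [468.2, -67.4, 24.1, 69.0, 11.3, 13.8, 429.0]
reelp [612.3, 120.1, 45.7, 56.4, -45.9, 54.6, 1802.0]
brushp None
flux [532.7, 0.6, 26.9, 30.7, 57.4, 47.9, 825.0]
[453.2, -81.9, 19.0, 49.0, -77.3, 61.6, 1171.0]
[453.1, -81.9, 19.0, 49.0, -77.5, 62.0, 1121.0]
[468.2, -67.4, 24.1, 69.0, 11.3, 13.7, 428.0]
[465.4, -122.8, 21.8, 61.7, 10.8, 33.4, 916.0]
```

View pics/w7.png

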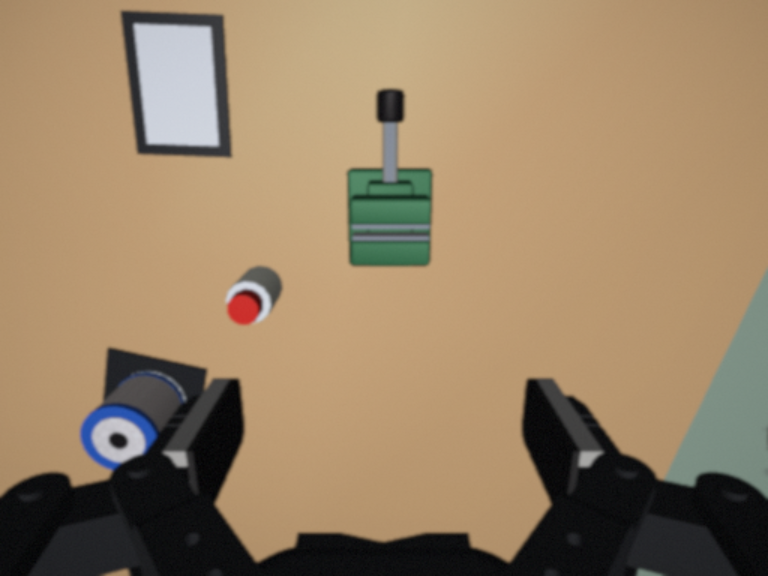

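The vice is at (390,220) in the wrist view, with its crank pointing up the image to (390,105). It is already nearly aligned with the fingers. The jaws came out as two components, so I'll fit them together.

```bash
python3 - <<'E'
from h import *
import pickle
for f in ('w7','w6'):
    d=pickle.load(open(f+'.pkl','rb')); X=d['X']; P=d['pixels'].astype(int); g=(P[...,1]>P[...,2]+8)
    near=np.hypot(X[...,0]-.45,X[...,1]+.07)<.085
    for n,m in (('jaws',near&(X[...,2]>.055)),('green',near&g&(X[...,2]>.056)),('base',near&g&(X[...,2]>.009)&(X[...,2]<.0165)),('crank',(np.hypot(X[...,0]-.475,X[...,1]+.14)<.05)&(X[...,2]>.02))):
        Q=X[m]*1000
        if len(Q)>20: print(f,n,cv2.minAreaRect(Q[:,:2].astype(np.float32)),Q.mean(0).round(1),len(Q))
E
```

```text
w7 jaws ((452.0448303222656, -57.864715576171875), (117.14122772216797, 107.30261993408203), 55.008480072021484) [452.6 -62.9 268.2] 34012
w7 green ((443.7622375488281, -64.48228454589844), (92.67466735839844, 101.48438262939453), 62.92679214477539) [450.4 -71.9  74.4] 2133
w7 base ((451.8854675292969, -79.67454528808594), (58.145084381103516, 50.7794303894043), 13.46869945526123) [455.9 -93.8  14.1] 640
w7 crank ((463.9444580078125, -123.3050308227539), (27.603178024291992, 60.97153091430664), 13.393060684204102) [ 465.4 -126.6  186.6] 1803
w6 jaws ((445.9758605957031, -50.72945022583008), (49.02546691894531, 2.1919212341308594), 12.860684394836426) [446.2 -50.5  60.4] 277
w6 green ((446.3648986816406, -50.640628814697266), (48.22737121582031, 2.1919212341308594), 12.860682487487793) [446.7 -50.4  60.8] 251
w6 base ((445.2010192871094, -49.15204620361328), (59.070106506347656, 26.139041900634766), 12.341736793518066) [447.  -44.2  14.2] 938
```

```bash
cat > v.py <<'E'
from h import *
import pickle,sys
d=pickle.load(open(sys.argv[1]+'.pkl','rb')); cx,cy=map(float,sys.argv[2:4]); X=d['X']
m=(np.hypot(X[...,0]-cx,X[...,1]-cy)<.05)&(X[...,2]>.055)&(X[...,2]<.08); Q=X[m]*1000
print('jaws',cv2.minAreaRect(Q[:,:2].astype(np.float32)),Q.mean(0).round(1),len(Q))
m=(np.hypot(X[...,0]-cx,X[...,1]-cy)<.12)&(X[...,2]>.004)&(X[...,2]<.08); Q=X[m]*1000
print('all',cv2.minAreaRect(Q[:,:2].astype(np.float32)),len(Q))
E
python3 v.py w7 .45 -.07
```

```text
jaws ((450.458740234375, -70.82333374023438), (49.98676681518555, 41.853702545166016), 13.043148040771484) [450.7 -71.5  61.8] 2194
all ((465.3310241699219, -57.00361633300781), (190.524169921875, 102.14965057373047), 63.9632568359375) 5367
```

{"op": "step_arm", "data": {"linear": [[0,-0.097,-0.2],[0,-0.097,-0.4],[0,-0.097,-0.55],[0,-0.097,-0.7],[0,-0.097,-0.8],[0,-0.097,-0.88],[0,-0.097,-0.94],[0,-0.097,-0.94],[0,-0.097,-0.94],[0,-0.097,-0.94]], "turn": [0.007,0.007,0.007,0.007,0.007,0.007,0.007,0.007,0.007,0.007], "claw": [1,1,1,1,1,1,1,1,1,1]}}

```text
time: 24.25
ee_pos: [0.4511, -0.0707, 0.0276]
tcp_rot: [[0.226, -0.974, 0.002], [-0.974, -0.226, 0.0], [0.0, -0.002, -1.0]]
contact_force: [-0.1, 0.3, -0.0]
finger_gap: 1.004
grasp_force: 0.0
```

{"op": "step_arm", "data": {"linear": [[0,0,0],[0,0,0],[0,0,0],[0,0,0],[0,0,0],[0,0,0],[0,0,0],[0,0,0],[0,0,0],[0,0,0]], "turn": [0,0,0,0,0,0,0,0,0,0], "claw": [-1,-1,-1,-1,-1,-1,-1,-1,-1,-1]}}

```text
time: 25.5
ee_pos: [0.4506, -0.0708, 0.0274]
tcp_rot: [[0.226, -0.974, 0.0], [-0.974, -0.226, -0.0], [0.0, -0.0, -1.0]]
contact_force: [-1.9, 0.6, 6.1]
finger_gap: 0.573
grasp_force: 63.0
```

{"op": "step_arm", "data": {"linear": [[0,0,0.1],[0,0,0.25],[0,0,0.4],[0,0.1,0.5],[0,0.25,0.5],[0,0.4,0.5],[0,0.55,0.5],[0,0.7,0.5],[0,0.85,0.5],[0,1,0.5]], "turn": [0,0,0,0,0,0,0,0,0,0], "claw": [-1,-1,-1,-1,-1,-1,-1,-1,-1,-1]}}

```text
time: 26.75
ee_pos: [0.4489, 0.1295, 0.1253]
tcp_rot: [[0.225, -0.974, -0.004], [-0.974, -0.225, -0.001], [0.0, 0.004, -1.0]]
contact_force: [0.5, -0.6, -6.7]
finger_gap: 0.572
grasp_force: 64.8
```

{"op": "step_arm", "data": {"linear": [[0,0.15,0],[-0.02,0.3,0],[-0.04,0.45,0],[-0.06,0.6,0],[-0.08,0.75,0],[-0.1,0.9,0],[-0.14,1,0],[-0.14,1,0],[-0.14,1,0],[-0.14,1,0]], "turn": [0,0.03,0.06,0.09,0.12,0.153,0.153,0.153,0.153,0.153], "claw": [-1,-1,-1,-1,-1,-1,-1,-1,-1,-1]}}

```text
time: 28.0
ee_pos: [0.4225, 0.3283, 0.1267]
tcp_rot: [[0.34, -0.941, -0.001], [-0.941, -0.34, -0.001], [0.0, 0.001, -1.0]]
contact_force: [0.9, -0.0, -6.0]
finger_gap: 0.572
grasp_force: 64.6
```

```bash
python3 w.py w8 brushp m_vice; sed -i 's/X\[...,2\]>.004/X[...,2]>.004/' v.py; python3 v.py w8 .425 .33
```

```text
tcp [0.4226 0.3283 0.1268] closing -160.14 q6 -0.62 t 28.05
brushp [580.0, 299.4, 19.0, 91.7, -0.7, 67.7, 6046.0]
m_vice [457.2, 302.9, 28.9, 54.8, 19.2, 3.0, 604.0]
jaws ((0.0, 0.0), (0.0, 0.0), 0.0) [nan nan nan] 0
all ((443.8074951171875, 294.6046142578125), (73.6364974975586, 60.528568267822266), 19.887758255004883) 948v.py:5: RuntimeWarning: Mean of empty slice.
  print('jaws',cv2.minAreaRect(Q[:,:2].astype(np.float32)),Q.mean(0).round(1),len(Q))
  ret = um.true_divide(
```

View pics/w8.png

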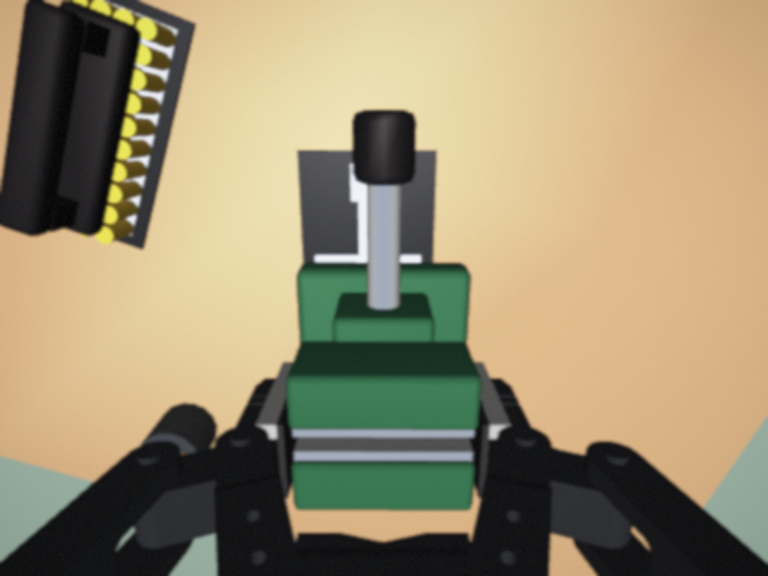

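The brush is standing squarely on its mat at upper left. The vice hangs level, with its crank over the stem outline at (365,210). Lowering it now.

{"op": "step_arm", "data": {"linear": [[0,0.06,0],[0,0.122,-0.05],[0,0.122,-0.12],[0,0.122,-0.2],[0,0.122,-0.28],[0,0.122,-0.36],[0,0.122,-0.42],[0,0.122,-0.45],[0,0.122,-0.46],[0,0.122,-0.465]], "turn": [0,0,0,0,0,0,0,0,0,0], "claw": [-1,-1,-1,-1,-1,-1,-1,-1,-1,-1]}}

```text
time: 29.3
ee_pos: [0.4229, 0.354, 0.0343]
tcp_rot: [[0.341, -0.94, 0.001], [-0.94, -0.341, 0.001], [-0.001, -0.001, -1.0]]
contact_force: [0.1, -0.5, -5.2]
finger_gap: 0.571
grasp_force: 64.6
```

{"op": "step_arm", "data": {"linear": [[0,0,-0.005],[0,0,-0.01],[0,0,-0.015],[0,0,-0.019],[0,0,-0.019],[0,0,-0.019],[0,0,-0.019],[0,0,-0.019],[0,0,-0.019],[0,0,-0.019]], "turn": [0,0,0,0,0,0,0,0,0,0], "claw": [-1,-1,-1,-1,-1,-1,-1,-1,-1,-1]}}

```text
time: 30.55
ee_pos: [0.4226, 0.3537, 0.0304]
tcp_rot: [[0.341, -0.94, 0.0], [-0.94, -0.341, 0.0], [-0.0, -0.0, -1.0]]
contact_force: [-2.3, -1.4, 2.0]
finger_gap: 0.573
grasp_force: 65.2
```

{"op": "step_arm", "data": {"linear": [[0,0,0],[0,0,0],[0,0,0],[0,0,0],[0,0,0.15],[0,0,0.35],[0,0,0.6],[0,0,0.9],[0,0,0.9],[0,0,0.9]], "turn": [0,0,0,0,0,0,0,0,0,0], "claw": [1,1,1,1,1,1,1,1,1,1]}}

```text
time: 31.8
ee_pos: [0.4222, 0.3534, 0.2099]
tcp_rot: [[0.34, -0.94, -0.001], [-0.94, -0.34, 0.0], [-0.001, 0.0, -1.0]]
contact_force: [-0.4, -0.5, -0.2]
finger_gap: 0.997
grasp_force: 0.0
```

```bash
python3 w.py w9 brushp; python3 v.py w9 .422 .353
```

```text
tcp [0.422 0.353 0.209] closing -160.09 q6 -0.64 t 31.85
brushp [580.3, 300.0, 18.0, 91.0, -0.9, 68.1, 2908.0]
jaws ((422.75811767578125, 353.8357238769531), (49.680747985839844, 42.20301055908203), 19.789506912231445) [423.2 352.7  64.3] 2320
all ((431.71356201171875, 328.3701171875), (73.78353881835938, 132.59405517578125), 19.916492462158203) 5464
```

{"op": "step_arm", "data": {"linear": [[0,-1,0],[0,-1,0],[0,-1,0],[0,-1,0],[0,-1,0],[0,-1,0],[0,-1,0],[0,-1,0],[0,-1,0],[0,-1,0]], "turn": [0,0,0,0,0,0,0,0,0,0], "claw": [1,1,1,1,1,1,1,1,1,1]}}

```text
time: 33.1
ee_pos: [0.4226, 0.1538, 0.2101]
tcp_rot: [[0.341, -0.94, -0.0], [-0.94, -0.341, -0.0], [0.0, 0.0, -1.0]]
contact_force: [0.2, -0.4, 0.4]
finger_gap: 1.002
grasp_force: 0.0
```

{"op": "step_arm", "data": {"linear": [[0,-1,0],[0,-1,0],[0,-1,0],[0,-1,0],[0,-1,0],[0,-1,0],[0,-1,0],[0,-1,0],[0,-1,0],[0,-1,0]], "turn": [0,0,0,0,0,0,0,0,0,0], "claw": [1,1,1,1,1,1,1,1,1,1]}}

```text
time: 34.35
ee_pos: [0.4226, -0.0462, 0.2101]
tcp_rot: [[0.341, -0.94, 0.0], [-0.94, -0.341, 0.0], [0.0, -0.0, -1.0]]
contact_force: [0.5, -0.7, -0.4]
finger_gap: 1.005
grasp_force: 0.0
```

{"op": "step_arm", "data": {"linear": [[0,-1,0],[0,-1,0],[0,-1,0],[0,-1,0],[0,-1,0],[0,-1,0],[0,-1,0],[0,-1,0],[0,-1,0],[0,-1,0]], "turn": [0,0,0,0,0,0,0,0,0,0], "claw": [1,1,1,1,1,1,1,1,1,1]}}

```text
time: 35.6
ee_pos: [0.4227, -0.2462, 0.2101]
tcp_rot: [[0.341, -0.94, 0.0], [-0.94, -0.341, 0.0], [0.0, -0.0, -1.0]]
contact_force: [-0.1, -0.7, -0.3]
finger_gap: 1.0
grasp_force: 0.0
```

```bash
python3 w.py w10 boardB boardBb m_board
```

```text
tcp [ 0.4227 -0.2463  0.2101] closing -160.06 q6 0.54 t 35.65
boardB [426.6, -342.9, 30.2, 39.9, 19.0, 38.5, 1509.0]
boardBb [426.1, -343.3, 50.3, 75.5, 19.0, 4.4, 1786.0]
m_board [610.2, -124.6, 50.1, 76.0, 10.9, 3.0, 2700.0]
```

{"op": "step_arm", "data": {"linear": [[0.019,-0.25,0],[0.019,-0.485,-0.1],[0.019,-0.485,-0.3],[0.019,-0.485,-0.5],[0.019,-0.485,-0.65],[0.019,-0.485,-0.8],[0.019,-0.485,-0.9],[0.019,-0.485,-1],[0.019,-0.485,-1],[0.019,-0.485,-1]], "turn": [-0.016,-0.016,-0.016,-0.016,-0.016,-0.016,-0.016,-0.016,-0.016,-0.016], "claw": [1,1,1,1,1,1,1,1,1,1]}}

```text
time: 36.9
ee_pos: [0.4269, -0.3437, 0.0107]
tcp_rot: [[0.329, -0.944, 0.001], [-0.944, -0.329, -0.001], [0.001, -0.001, -1.0]]
contact_force: [0.9, -0.0, -0.1]
finger_gap: 1.002
grasp_force: 0.0
```

{"op": "step_arm", "data": {"linear": [[0,0,-0.005],[0,0,-0.005],[0,0,-0.005],[0,0,-0.005],[0,0,-0.005],[0,0,-0.005],[0,0,-0.005],[0,0,-0.005],[0,0,-0.005],[0,0,-0.005]], "turn": [0,0,0,0,0,0,0,0,0,0], "claw": [-1,-1,-1,-1,-1,-1,-1,-1,-1,-1]}}

```text
time: 38.15
ee_pos: [0.4269, -0.3436, 0.0097]
tcp_rot: [[0.329, -0.944, 0.001], [-0.944, -0.329, -0.001], [0.001, -0.001, -1.0]]
contact_force: [0.2, 0.4, 5.0]
finger_gap: 0.339
grasp_force: 60.9
```

{"op": "step_arm", "data": {"linear": [[0,0,0.12],[0,0.05,0.3],[0.1,0.2,0.4],[0.25,0.35,0.4],[0.4,0.5,0.4],[0.55,0.65,0.4],[0.7,0.8,0.4],[0.8,0.9,0.4],[0.9,1,0.4],[0.9,1,0.4]], "turn": [0,0,-0.03,-0.06,-0.09,-0.12,-0.15,-0.18,-0.182,-0.182], "claw": [-1,-1,-1,-1,-1,-1,-1,-1,-1,-1]}}

```text
time: 39.4
ee_pos: [0.607, -0.1419, 0.0879]
tcp_rot: [[0.193, -0.981, -0.001], [-0.981, -0.193, 0.0], [-0.001, 0.001, -1.0]]
contact_force: [-0.5, 0.3, -0.1]
finger_gap: 0.337
grasp_force: 60.2
```

{"op": "step_arm", "data": {"linear": [[0.0175,0.05,0],[0.0175,0.093,-0.05],[0.0175,0.093,-0.12],[0.0175,0.093,-0.19],[0.0175,0.093,-0.26],[0.0175,0.093,-0.32],[0.0175,0.093,-0.35],[0.0175,0.093,-0.36],[0.0175,0.093,-0.365],[0.0175,0.093,-0.365]], "turn": [0,0,0,0,0,0,0,0,0,0], "claw": [-1,-1,-1,-1,-1,-1,-1,-1,-1,-1]}}

```text
time: 40.65
ee_pos: [0.6102, -0.1248, 0.0165]
tcp_rot: [[0.191, -0.982, 0.001], [-0.982, -0.191, 0.0], [0.0, -0.001, -1.0]]
contact_force: [0.8, -0.3, -0.6]
finger_gap: 0.338
grasp_force: 60.2
```

```bash
python3 w.py w11 boardp flux m_board
```

```text
tcp [ 0.6102 -0.1248  0.0165] closing -168.98 q6 0.13 t 40.7
boardp [610.3, -124.6, 40.9, 56.4, -80.2, 46.0, 9002.0]
flux None
m_board [616.3, -160.9, 2.1, 50.7, -78.9, 3.0, 465.0]
```

View pics/w11.png

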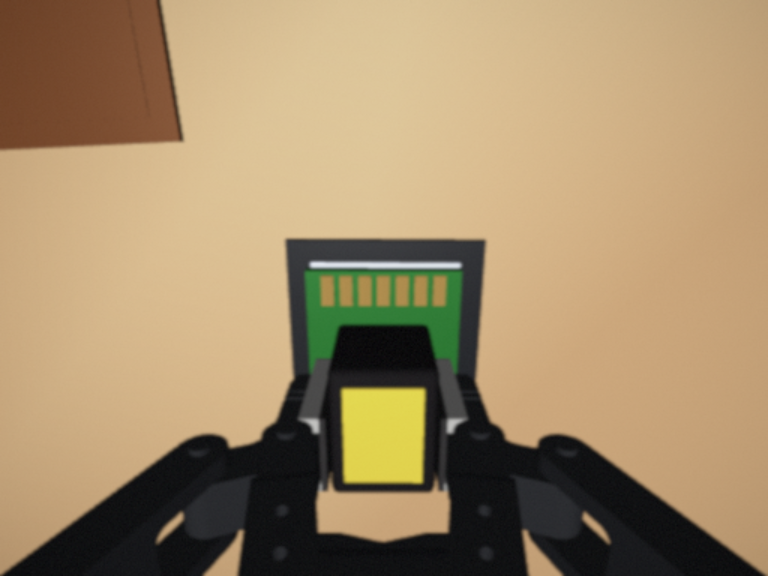

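The board hangs level over its mat. Only a thin white line shows at (385,265), which is parallax plus about 1 mm. Lowering the last few millimetres.

{"op": "step_arm", "data": {"linear": [[0,0,-0.004],[0,0,-0.008],[0,0,-0.012],[0,0,-0.016],[0,0,-0.02],[0,0,-0.02],[0,0,-0.02],[0,0,-0.02],[0,0,-0.02],[0,0,-0.02]], "turn": [0,0,0,0,0,0,0,0,0,0], "claw": [-1,-1,-1,-1,-1,-1,-1,-1,-1,-1]}}

```text
time: 41.95
ee_pos: [0.6099, -0.1248, 0.0127]
tcp_rot: [[0.191, -0.982, 0.0], [-0.982, -0.191, -0.0], [0.0, -0.0, -1.0]]
contact_force: [-2.1, 0.9, 5.7]
finger_gap: 0.338
grasp_force: 60.8
```

{"op": "step_arm", "data": {"linear": [[0,0,0],[0,0,0],[0,0,0],[0,0,0],[0,0,0],[0,0,0.15],[0,0,0.35],[0,0,0.6],[0,0,0.9],[0,0,0.9]], "turn": [0,0,0,0,0,0,0,0,0,0], "claw": [1,1,1,1,1,1,1,1,1,1]}}

```text
time: 43.2
ee_pos: [0.6131, -0.1251, 0.1987]
tcp_rot: [[0.192, -0.981, 0.013], [-0.981, -0.192, -0.001], [0.003, -0.013, -1.0]]
contact_force: [0.5, 0.5, -0.5]
finger_gap: 0.999
grasp_force: 0.0
```

```bash
python3 w.py w12 boardp flux m_board; python3 - <<'E'
from h import *
from m2 import T
d=grab('side'); cv2.imwrite('pics/side1.png',cv2.resize(d['pixels'],(768,576)))
for k in ('flux','tin','boardA','reelp','brushp','vicep','boardp'): print(k,(rect(d,*T[k]) or [0])[0])
E
```

```text
tcp [ 0.6111 -0.1247  0.1951] closing -168.98 q6 0.13 t 43.25
boardp [609.7, -124.4, 29.4, 39.9, 10.5, 41.4, 1259.0]
flux [535.0, 0.5, 27.3, 31.4, -77.5, 46.9, 809.0]
m_board [589.1, -93.8, 4.6, 6.6, -77.8, 3.0, 22.0]
flux [532.3, 8.0, 24.4, 29.7, -54.8, 45.7, 106.0]
tin [503.1, 467.2, 33.6, 34.8, -84.1, 35.3, 221.0]
boardA [415.5, -477.9, 33.8, 43.5, -42.1, 36.8, 70.0]
reelp [608.9, 124.1, 53.6, 58.3, 40.8, 54.1, 266.0]
brushp [579.4, 301.2, 19.7, 92.0, 0.2, 67.0, 289.0]
vicep [421.4, 355.3, 42.9, 49.4, -70.4, 63.7, 444.0]
boardp [608.8, -123.1, 29.4, 42.6, 9.0, 40.7, 81.0]
```

View pics/w12.png

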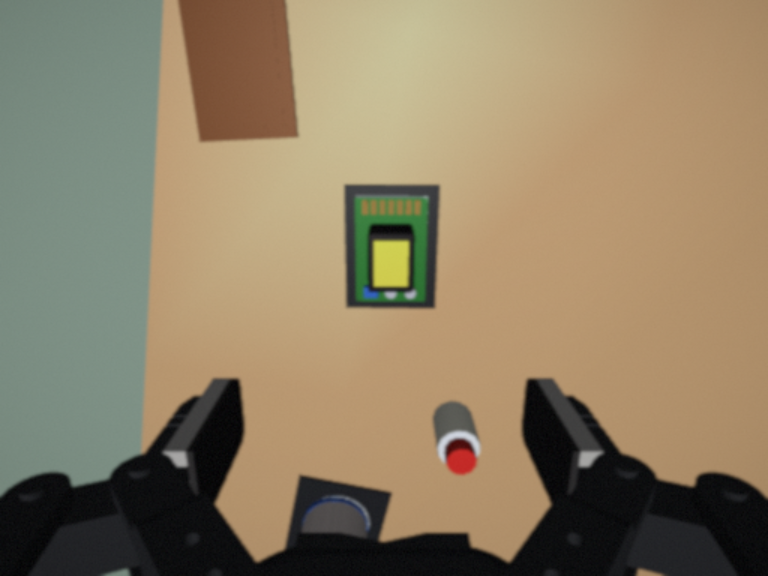

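View pics/side1.png

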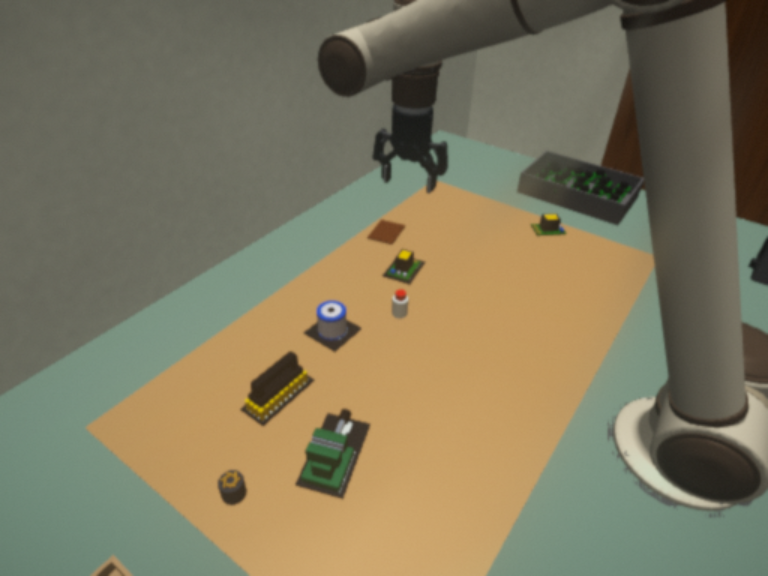

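The two pictures show the board at (390,255) in the wrist view, and all four items upright and squarely on their own mats in the side view. The flux bottle and tin haven't moved, and the arm is clear of everything.

```bash
python3 -c "
from station import ticket
print(ticket.hand_in())"
```

```text
the job is handed in; nothing more can be done
None
```

I handed the job in at about 43 s: the reel, brush, vice and board each stand upright on their own mats, within about 2 mm of their silhouettes, and the flux bottle and tip-cleaner tin were not moved.

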